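# Index the inspection camera one hole round to the circuit board

## Task

The camera of this inspection stand is pinned half-way between its two stations: on one side of it lies a circuit board, on the other a toothed pulley. Hook a fingertip under the pull ring, lift the spring index pin out of its hole, swing the arm one hole so that the camera stands over the circuit board, and let the pin spring fully home in that hole. Grip nothing with the fingers, and leave the board, the pulley and the things lying about where they are.

Things in the scene. Friction and masses are not known exactly. Their poses are not given: they have to be found in the camera images.
- stand: Inspection stand, fixed to the bench: grey base plate 315 x 250 mm, top 12 mm above the bench, carrying the index plate, the swing arm and a dark stage mat. Origin on the bench (z = 0) on the arm's pivot axis; x points along the middle of the base towards the stage (the plate spans x = -45 to +270 mm, y = +-125 mm), z up.
- swing_arm (a joint): Angle of the arm about its upright pivot, rad; 0 = along the stand's x axis, pin in the middle hole (the start); grows counter-clockwise from above, towards the stand's +y. Pin holes, 10 mm wide, lie 115 mm from the pivot at -0.785, -0.393, 0, 0.393, 0.785 (22.5 degrees apart). Dry friction 0.15 N m (1.3 N at the ring): it stays where it is left. Flat bar 34 mm wide, top 42 mm above the bench.
- index_pin (a joint): Lift of the spring pin and its ring, m: 0 = fully home in a hole, 0.013 = upper stop. Upright pin, 8 mm thick, round tip, 115 mm from the pivot, 7.5 mm deep in the hole; lifted 8 mm or more it is clear and the arm can swing. Let go between holes it rides on the plate at about 0.0075 and drops when a hole comes under it. The spring pushes down with 5 N at 0, 8 N at the top.
- ring_centre (a point): Centre of the opening of the rigid upright pull ring on the pin: rounded, 5 mm steel wire, outside 54 wide x 50 high, opening 44 x 40 mm. x axis = the way through the opening, level, along the arm away from the pivot; y across the arm, z up. 96.5 mm above the bench when home. 45 mm free beyond the ring (then the riser post); towards the pivot the parts stay below 55 mm.
- ring_crown (a point): Middle of the ring's top bar (centre of its 5 mm wire), 22.5 mm above ring_centre; same axes.
- lens (a point): Camera lens: middle of the camera's underside, 106 mm above the bench, 220 mm from the pivot. The camera is an upright grey cylinder, 37 mm diameter, 105 mm tall, in a black clamp on a riser post (14 mm thick, 198 mm high, 172 mm from the pivot) at the end of the arm.
- board_centre (a point): Circuit board (driver board): flat green board 55 x 85 mm, 14 mm high over its parts, lying loose on the stage mat (14 mm above the bench) at the station one hole to one side of the start. Point at the middle of the board, 3 mm above its underside.
- pulley_centre (a point): Toothed belt pulley, light metal, 24 mm diameter, 18 mm high, standing loose on the stage mat at the station one hole to the other side. Point at its centre, half-way up.
- small_motor: Small square stepper motor standing with its shaft up, 33 x 28 x 44 mm, loose on the bench beside the stand. Origin at its underside. Bystander.
- side_cutters: Side cutters with red handles, 136 x 42 x 10 mm, lying loose on the bench near the stand. Origin at their underside, half-way along. Bystander.
- flux_bottle: Small white dispensing bottle with pointed cap, 34 mm diameter, 95 mm tall. Origin at its underside. Bystander.
- tape_black: Roll of black tape lying flat, 57 mm diameter, 18 mm high. Origin at its underside. Bystander.
- bearing: Ball bearing lying flat, 26 mm diameter, 8 mm high. Origin at its underside. Bystander.
Not all that is in view belongs to the job. Leave any blue or yellow look-alike of the part that bears board_centre alone.

How it is judged:
By the outcome, as a careful person would: the job done as asked, in the order asked, and still so for the second after the job is handed in, with the robot touching nothing.
It also fails if it takes over 38 s, if anything falls off the work surface, if the arm or the gripper's body presses on something with over 40 N, if the wrist force passes 120 N, or if a joint passes its speed limit or range.

## Robot

A 7-joint arm with a two-finger parallel gripper is mounted at the origin on a cart in front of the work surface, level with it; the furniture and walls round the work are solid. World frame = base frame: x ahead of the robot, y to its left, z up, the work surface at z = 0. Lengths are in m, angles in rad, forces in N, time in s.
With the tool pointing down it reaches from about 0.425 to 0.925 m from the base axis. Payload 6.8 kg.
Tool frame: the origin (TCP) lies at the very end of the fingers, on their centre line; the grasp point (between the pads) lies 19 mm behind it; z points along the fingers, y is the line along which they close (so a half turn about z gives the same grasp; the last joint's range is limited). The gripper opens to 85 mm and grips with 20 to 120 N. Pads are 22 mm wide; open, the fingers measure 114 mm over their backs; the gripper's body (76 mm by 85 mm) begins 54 mm behind the grasp point. The pads swing forward as they close: fully open they stand 13 mm farther back than shut.
Start: joints at [-1.324, 0.477, 0.022, 1.555, -0.011, 1.109, -0.083], TCP at [0.234, 0.633, 0.231] pointing down, gripper open.
Joint ranges: [-2.96, 2.96], [-0.34, 2.1], [-1.41, 1.46], [0.24, 2.44], [-1.37, 4.51], [0.17, 1.92], [-2.96, 2.96]. Speed limits (rad/s): [2.39, 2.39, 3.14, 3.14, 3.14, 3.14, 3.14].

## Interface

Orientations are given as a rotation vector (axis times angle).
In Python, from bench import get_obs, viewer, r gives the robot as it stands. The module is installed in compiled form; this text tells all that it offers.
- The arm moves only by the tool play_rows, never from a script. Its argument "commands" is a list that holds one entry, the list of rows, each a list of 5 numbers: the gripper's target within -1 to 1 (shut at 1, half-way at 0, fully open at -1), then the shift along the tool's x, y, z scaled (see below), then the turn about the tool's z scaled (see below). A call has 1 to 12 rows; each row is the pose to reach, as a shift and turn from the pose commanded when the call began, along the tool's axes at that moment; what a row does not reach only later rows make up. The controller multiplies each number of a shift by 0.2 m and each number of a turn by pi/2 rad. A row lasts 1/12 s, in which the tool goes at most 41.7 mm and 7.16 degrees, less where a joint would pass 70% of its speed; a pose out of reach is approached as far as the arm can. A call with a number of a shift or a turn outside -1 to 1 is refused whole. A call with a gripper value outside its range is refused whole. The fingers move at their own pace and stop on an object; "grip_force" is the grip in N (left out, the last holds). Time passes only in rows, so rows that repeat a pose let the fingers close. It gives the time, the measured TCP pose, the force, the opening and the grip force at its end, in the units of the state.
- get_obs(): the state, without advancing time (a new reading comes with each control period).
- viewer.grab_frame(name): name is "scene" or "top"; returns a dict with "pixels" (384x512x3 uint8, red, green, blue), "fovy" (degrees; the focal length in pixels is half the picture's height over the tangent of half this angle, whatever the lens; pixels are square), "cx", "cy" (the principal point, pixels), "world_to_cam" (4x4, takes a point from world to camera coordinates). Camera axes: x right, y up, looking along -z (the intrinsics and any distortion apply to the point x, -y, -z); pixel columns grow to the right and rows downward; lengths in m; the calibration is good to about 2 mm. A picture is of the moment at which its call begins. There is no depth.
- r.hand_in(): hands the job in; it is judged then, once.
Trained networks look in a picture, given as the dict that the camera call returned (one of the last four; its "shot" number tells which), for a name from the list of things; names that differ only in an ending like _2 or _b are one class to them, and where a whole thing is asked for, a point or a joint stands for the part that bears it (a point fixed in the world has none). Each returns a list of dicts, best first, with "score" (0 to 1); they miss things now and then, are a little off and sometimes report something else, mostly with a low value. They report only what shows in the picture. A call takes as long as a camera call. They do not tell look-alikes from the thing itself.
- viewer.trace(picture, thing): "pixels" (384x512 bool, what is visible of it) and "rect" ([left, top, right, bottom] in pixels, round what is visible of it).
The state is a dict: "clock": time; "joints": joint angles; "qvel": joint speeds; "tau": joint torques, N m; "tcp_pos": TCP position; "orientation": TCP orientation; "contact_force": force on the tool from outside, world axes, zero at the start; "moment": the same for the moment, N m; "grip_width": finger opening in m; "gripper_force": force on a finger pad.
Only numpy, scipy, OpenCV 4.12 (cv2) and the standard library are available. Lean on these libraries where they do the work, as an engineer would, in place of code of your own. Each camera call takes 0.05 s, during which the arm holds its last target. There are 200 camera calls.

## Working session

There is one attempt and no reset: what is moved stays moved. The work goes in short steps, Python scripts to look and compute and a tool call to move; the robot and the scene stay as the last step left them, time stands still between calls to the robot, and variables do not carry over. Pictures are saved under pics/ and viewed, at most 11 in all, crops included, and the job is handed in when it is done.

Besides the shell and the picture viewer there is one more tool, called after "Request:" as name(argument=value, ...) on one line, values as JSON. play_rows: Moves the arm, as the interface text tells. Shifts and turns lie within -1 to 1; 1 stands for 0.2 m of shift or pi/2 rad of turn. Its arguments: {"type":"object","properties":{"commands":{"type":"array","items":{"type":"array","items":{"type":"array","items":{"type":"number","minimum":-1,"maximum":1}}}},"grip_force":{"type":"number"}},"required":["commands"]}

```bash
mkdir -p pics; cat > h.py <<'E'
import numpy as np, cv2
from bench import get_obs, viewer, r
def K(p):
    f=p["pixels"].shape[0]/2/np.tan(np.radians(p["fovy"])/2); return f,p["cx"],p["cy"]
def proj(p,X):
    f,cx,cy=K(p); c=p["world_to_cam"]@np.append(X,1); return np.array([cx+f*c[0]/-c[2], cy-f*c[1]/-c[2]])
def ray(p,uv):
    f,cx,cy=K(p); M=p["world_to_cam"]; d=np.array([(uv[0]-cx)/f,-(uv[1]-cy)/f,-1]); R=M[:3,:3]
    return -R.T@M[:3,3], R.T@d
def atz(p,uv,z):
    o,d=ray(p,uv); return o+d*(z-o[2])/d[2]
E
python3 - <<'E'
from h import *
for n in("scene","top"):
    p=viewer.grab_frame(n); cv2.imwrite(f"pics/{n}0.png",p["pixels"][:,:,::-1]); print(n,[k for k in p],p["fovy"],p["cx"],p["cy"],ray(p,(256,192)))
    for t in["stand","swing_arm","index_pin","ring_centre","lens","board_centre","pulley_centre","small_motor","side_cutters","flux_bottle","tape_black","bearing"]:
        for q in viewer.trace(p,t)[:3]:
            m=q["pixels"];ys,xs=np.nonzero(m); print(t,round(q["score"],2),np.round(q["rect"]),len(xs),np.round([xs.mean(),ys.mean()],1) if len(xs) else 0)
o=get_obs();print(o["tcp_pos"],o["orientation"],o["clock"],o["grip_width"],o["contact_force"])
print(cv2.Rodrigues(np.array(o["orientation"]))[0].round(3))
E
```

```text
scene ['pixels', 'fovy', 'cx', 'cy', 'world_to_cam', 'shot'] 50.61532657125787 251.59631215861506 194.05173463318246 (array([-0.15604787, -1.00520879,  1.04256555]), array([ 0.52665217,  0.50415285, -0.68455136]))
stand 0.77 [196. 158. 312. 271.] 4975 [254.4 222.1]
swing_arm 0.71 [224. 159. 281. 242.] 1019 [249.3 202.3]
index_pin 0.51 [251. 200. 252. 209.] 9 [251.7 207.8]
ring_centre 0.57 [248. 199. 262. 213.] 65 [253.2 204.2]
lens 0.72 [229. 162. 281. 245.] 947 [248.6 201.4]
board_centre 0.96 [276. 270. 309. 297.] 431 [293.6 283.6]
board_centre 0.92 [319. 259. 348. 279.] 411 [333.1 268. ]
board_centre 0.73 [207. 209. 228. 228.] 301 [219.4 216.2]
small_motor 0.5 [276. 190. 287. 199.] 78 [280.8 192.7]
side_cutters 0.43 [200. 163. 226. 176.] 125 [214.4 168.4]
top ['pixels', 'fovy', 'cx', 'cy', 'world_to_cam', 'shot'] 44.3789895413029 257.1495362936133 194.26332285716347 (array([ 0.45699336, -0.32100106,  1.3869537 ]), array([ 0.09866907,  0.00664331, -0.99511274]))
stand 0.64 [205. 164. 326. 264.] 8661 [267.1 214. ]
index_pin 0.44 [217. 226. 246. 249.] 554 [230.2 237.3]
ring_centre 0.6
[... 177 characters left out ...]
 364. 262.] 505 [354.3 245.9]
board_centre 0.85 [364. 189. 383. 219.] 521 [371.6 201.5]
board_centre 0.62 [264. 210. 270. 218.] 38 [264.2 213.9]
pulley_centre 0.39 [237. 177. 247. 184.] 58 [240.4 181.1]
small_motor 0.43 [254. 150. 263. 161.] 64 [256.9 156.1]
side_cutters 0.59 [149. 163. 163. 207.] 289 [158.2 182.7]
flux_bottle 0.7 [142. 143. 157. 154.] 128 [150.5 148.4]
tape_black 0.56 [135. 229. 154. 254.] 258 [145.1 240.2]
bearing 0.55 [163. 258. 167. 263.] 26 [166.  258.8]
[0.23447443 0.63298226 0.23130979] [-5.54387030e-01 -3.09227597e+00 -3.68278956e-05] 1.3 0.08552773574458594 [ 0.26677777 -0.270189   -0.60483707]
[[-0.938  0.347 -0.   ]
 [ 0.347  0.938  0.   ]
 [ 0.     0.    -1.   ]]
```

View pics/scene0.png

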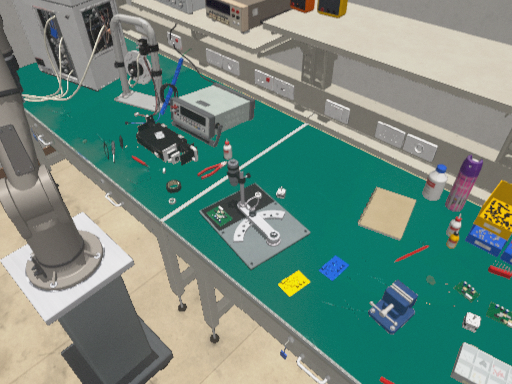

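View pics/top0.png

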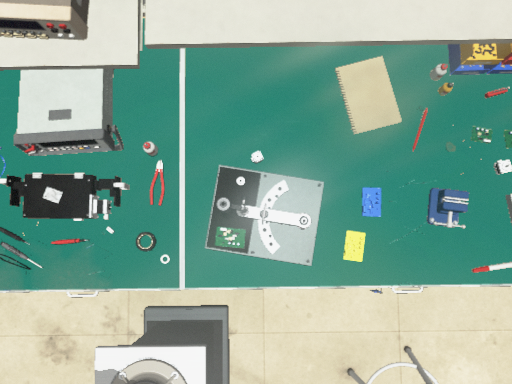

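The scene shows the stand with the camera arm at scene (250,210) and top (265,215). There are three board-like candidates in the top view:
- Green board on the mat, (230,237).
- Blue look-alike, (371,201).
- Yellow look-alike, (354,246).

The green one fits, because it lies on the stage mat beside the camera. The pulley appears to be at (240,181), on the other side. I'll confirm with an enlarged crop.

```bash
python3 - <<'E'
from h import *
a=cv2.imread("pics/top0.png")[155:275,195:335]; b=cv2.imread("pics/scene0.png")[150:275,190:315]
A=cv2.resize(a,None,fx=4,fy=4,interpolation=cv2.INTER_CUBIC);cv2.imwrite("pics/c1.png",A)
B=cv2.resize(b,None,fx=4.6,fy=4.6,interpolation=cv2.INTER_CUBIC);cv2.imwrite("pics/c2.png",B)
E
```

```text
(no output)
```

View pics/c1.png

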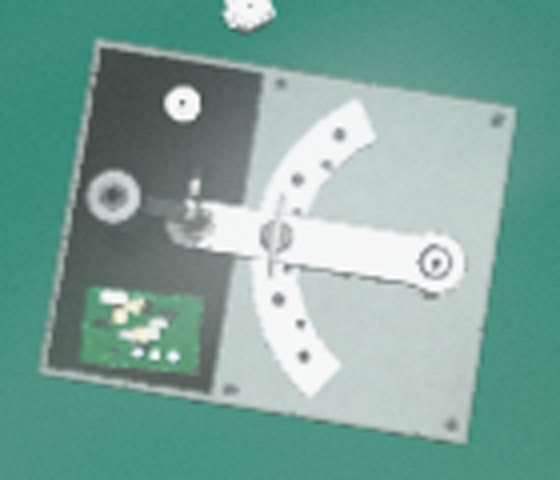

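View pics/c2.png

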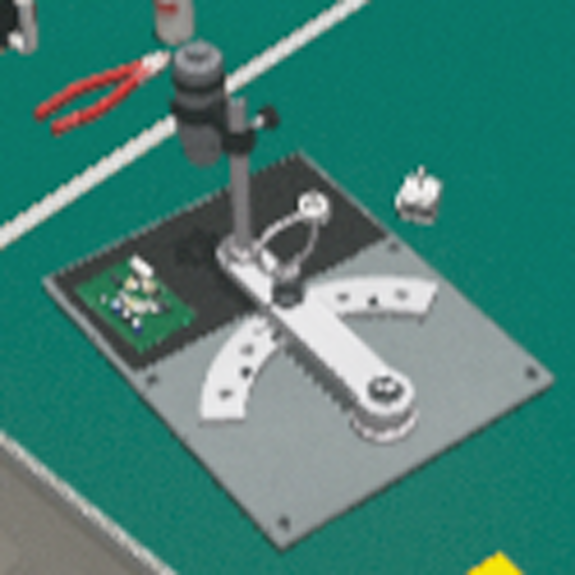

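The crops confirm it: the green board is on the mat at crop (140,327), on the stand's +y side, and the pulley is at crop (182,103). The arm points at the camera, so the target is swing = +0.393. Next I fit the stand pose.

```bash
cat > fit.py <<'E'
from h import *
from scipy.optimize import least_squares
T=viewer.grab_frame("top");S=viewer.grab_frame("scene")
C=np.array([[.27,-.125,.012],[-.045,-.125,.012],[-.045,.125,.012],[.27,.125,.012],[0,0,.044]])
t=np.array([[97,40],[517,107],[466,441],[42,372],[435,262]]);s=np.array([[300,152],[553,380],[283,548],[45,282],[385,388]])
t=(t+.5)/4-.5+[195,155]; s=(s+.5)/4.6-.5+[190,150]
def W(p,X):
    c,n=np.cos(p[2]),np.sin(p[2]);return np.array([p[0]+c*X[0]-n*X[1],p[1]+n*X[0]+c*X[1],X[2]])
f=lambda p:np.concatenate([np.r_[proj(T,W(p,c))-a,proj(S,W(p,c))-b] for c,a,b in zip(C,t,s)])
q=least_squares(f,[.45,-.4,1.4]);print(q.x.round(4),f(q.x).round(1))
p=q.x;np.save("stand.npy",p)
for n,X in dict(ring=(.115,0,.0965),crown=(.115,0,.119),post=(.172,0,.198)).items():print(n,W(p,X).round(4),proj(T,W(p,X)).round(1),proj(S,W(p,X)).round(1))
b=(np.array([140,327])+.5)/4-.5+[195,155];w=atz(T,b,.02);d=w[:2]-p[:2];print("board",w,np.hypot(*d),np.arctan2(d[1],d[0])-p[2])
for nm,z in(("small_motor",.03),("pulley_centre",.03)):pass
E
python3 fit.py
```

```text
[ 0.5067 -0.4474  1.3957] [-0.  -0.2  0.2 -1.2  0.6 -0.1  1.3 -1.1  0.6  1.2 -0.2 -0.7 -0.7  0.9
 -0.8 -0.9  0.5  0.3  0.4 -0.1]
ring [ 0.5267 -0.3342  0.0965] [264.2 213. ] [252.4 202.4]
crown [ 0.5267 -0.3342  0.119 ] [264.3 212.5] [252.2 197.6]
post [ 0.5367 -0.278   0.198 ] [242.4 207.2] [241.3 170.2]
board [ 0.46463556 -0.23378917  0.02      ] 0.21771773344897422 0.36960406910862
```

Request:
play_rows(commands=[[[-1, 0, 0, -0.5, 0], [-1, 0, 0, -0.5, 0], [-1, 0, 0, -0.5, 0]]])

```text
clock: 1.65
tcp_pos: [0.2351, 0.6347, 0.3374]
orientation: [0.555, 3.092, 0.012]
contact_force: [0.6, 0.3, 0.2]
grip_width: 0.0851
gripper_force: 0.0
```

Request:
play_rows(commands=[[[1, 0, 0, -1, 0], [1, 0, 0, -1, 0], [1, 0, 0, -1, 0], [1, 0, 0, -1, 0], [1, 0, 0, -1, 0]]])

```text
clock: 2.07
tcp_pos: [0.2345, 0.6326, 0.5353]
orientation: [0.555, 3.092, 0.005]
contact_force: [0.8, 0.5, 0.3]
grip_width: 0.0254
gripper_force: 0.0
```

Request:
play_rows(commands=[[[1, 0, 0, -1, 0], [1, 0, 0, -1, 0], [1, 0, 0, -1, 0], [1, 0, 0, -1, 0], [1, 0, 0, -1, 0]]])

```text
clock: 2.48
tcp_pos: [0.2209, 0.6106, 0.6681]
orientation: [0.554, 3.076, 0.134]
contact_force: [-0.6, 0.9, -1.3]
grip_width: 0.0004
gripper_force: 0.0
```

```bash
python3 -c "
from h import *
o=get_obs();print(o['joints'],o['tcp_pos'],o['clock']);print(cv2.Rodrigues(np.array(o['orientation']))[0].round(3))"
```

```text
[-1.63433139  0.38083608  0.59436373  0.80946508 -0.23746624  1.91478601
  0.04004474] [0.22094657 0.61064885 0.66811405] 2.4833
[[-0.937  0.348  0.028]
 [ 0.349  0.934  0.082]
 [ 0.002  0.087 -0.996]]
```

The out-of-reach target tilts the tool outward, roughly along the stand's x axis, which is the direction needed to get a fingertip through the ring. I'll push further and see whether the tilt persists.

Request:
play_rows(commands=[[[1, 0, 0, -1, 0], [1, 0, 0, -1, 0], [1, 0, 0, -1, 0], [1, 0, 0, -1, 0], [1, 0, 0, -1, 0]]])

```text
clock: 2.9
tcp_pos: [0.2069, 0.5703, 0.7102]
orientation: [0.552, 3.063, 0.218]
contact_force: [-0.2, 0.3, -0.8]
grip_width: 0.0002
gripper_force: 0.0
```

```bash
cat > st.py <<'E'
from h import *
o=get_obs();print(np.round(o['joints'],3),o['tcp_pos'].round(4),o['clock'],np.round(o["contact_force"],1));print(cv2.Rodrigues(np.array(o['orientation']))[0].round(3))
E
python3 st.py
```

```text
[-1.631  0.27   0.487  0.841 -0.144  1.915 -0.012] [0.2069 0.5703 0.7102] 2.9 [-0.2  0.3 -0.8]
[[-0.937  0.346  0.046]
 [ 0.349  0.928  0.134]
 [ 0.004  0.141 -0.99 ]]
```

Request:
play_rows(commands=[[[1, 0, 0, 0, 0], [1, 0, 0, 0, 0]]])

```text
clock: 3.07
tcp_pos: [0.2072, 0.5711, 0.7095]
orientation: [0.553, 3.063, 0.217]
contact_force: [-0.2, 0.5, 0.6]
grip_width: 0.0001
gripper_force: 0.0
```

```bash
python3 st.py
```

```text
[-1.63   0.272  0.485  0.84  -0.143  1.915 -0.013] [0.2072 0.5711 0.7095] 3.0667 [-0.2  0.5  0.6]
[[-0.937  0.346  0.046]
 [ 0.349  0.928  0.133]
 [ 0.003  0.14  -0.99 ]]
```

The tilt persists, because the commanded pose follows what is reached. I'll push for more.

Request:
play_rows(commands=[[[1, 0, 1, -1, 0], [1, 0, 1, -1, 0], [1, 0, 1, -1, 0], [1, 0, 1, -1, 0], [1, 0, 1, -1, 0], [1, 0, 1, -1, 0], [1, 0, 1, -1, 0]]])

```text
clock: 3.65
tcp_pos: [0.149, 0.5859, 0.8395]
orientation: [0.438, 3.002, 0.639]
contact_force: [-10.8, 0.2, 2.5]
grip_width: -0.0
gripper_force: 0.0
```

```bash
python3 st.py
```

```text
[-1.398  0.234 -0.1    0.579  0.096  1.916 -0.158] [0.149  0.5859 0.8395] 3.65 [-10.8   0.2   2.5]
[[-0.959  0.265  0.099]
 [ 0.282  0.875  0.393]
 [ 0.018  0.405 -0.914]]
```

Request:
play_rows(commands=[[[1, 0, 1, -1, 0], [1, 0, 1, -1, 0], [1, 0, 1, -1, 0], [1, 0, 1, -1, 0], [1, 0, 1, -1, 0], [1, 0, 1, -1, 0], [1, 0, 1, -1, 0]]])

```text
clock: 4.23
tcp_pos: [0.1879, 0.6077, 0.852]
orientation: [0.509, 2.943, 0.681]
contact_force: [-1.4, 0.7, -0.1]
grip_width: 0.0
gripper_force: 0.0
```

```bash
python3 st.py
```

```text
[-1.645  0.316  0.554  0.487 -0.208  1.915 -0.041] [0.1879 0.6077 0.852 ] 4.2333 [-1.4  0.7 -0.1]
[[-0.942  0.301  0.149]
 [ 0.336  0.846  0.413]
 [-0.002  0.439 -0.898]]
```

Request:
play_rows(commands=[[[1, 0, 0.2, -1, 0], [1, 0, 0.2, -1, 0], [1, 0, 0.2, -1, 0], [1, 0, 0.2, -1, 0], [1, 0, 0.2, -1, 0]]])

```text
clock: 4.65
tcp_pos: [0.1698, 0.5483, 0.8917]
orientation: [0.504, 2.919, 0.757]
contact_force: [0.3, -0.3, 0.7]
grip_width: -0.0001
gripper_force: 0.0
```

```bash
python3 st.py
```

```text
[-1.833  0.202  0.706  0.555 -0.169  1.915 -0.042] [0.1698 0.5483 0.8917] 4.65 [ 0.3 -0.3  0.7]
[[-0.942  0.293  0.162]
 [ 0.335  0.823  0.458]
 [ 0.001  0.486 -0.874]]
```

Request:
play_rows(commands=[[[1, 0, 0.2, -1, 0], [1, 0, 0.2, -1, 0], [1, 0, 0.2, -1, 0], [1, 0, 0.2, -1, 0], [1, 0, 0.2, -1, 0]]])

```text
clock: 5.07
tcp_pos: [0.1538, 0.4962, 0.922]
orientation: [0.498, 2.894, 0.829]
contact_force: [-0.6, -1.0, 0.6]
grip_width: 0.0002
gripper_force: 0.0
```

```bash
python3 st.py
```

```text
[-2.266  0.105  1.096  0.615 -0.12   1.915 -0.043] [0.1538 0.4962 0.922 ] 5.0667 [-0.6 -1.   0.6]
[[-0.943  0.285  0.174]
 [ 0.334  0.799  0.5  ]
 [ 0.003  0.529 -0.848]]
```

Request:
play_rows(commands=[[[1, 0, 0.8, -1, 0], [1, 0, 0.8, -1, 0], [1, 0, 0.8, -1, 0], [1, 0, 0.8, -1, 0], [1, 0, 0.8, -1, 0]]])

```text
clock: 5.48
tcp_pos: [0.159, 0.5026, 0.9436]
orientation: [0.495, 2.865, 0.898]
contact_force: [-0.4, -0.4, -0.4]
grip_width: -0.0004
gripper_force: 0.0
```

```bash
python3 st.py
```

```text
[-2.081  0.13   0.944  0.536 -0.148  1.915 -0.039] [0.159  0.5026 0.9436] 5.4833 [-0.4 -0.4 -0.4]
[[-0.942  0.277  0.188]
 [ 0.335  0.774  0.538]
 [ 0.003  0.57  -0.821]]
```

Request:
play_rows(commands=[[[1, 0, 0.3, -1, 0], [1, 0, 0.3, -1, 0], [1, 0, 0.3, -1, 0], [1, 0, 0.3, -1, 0]]])

```text
clock: 5.82
tcp_pos: [0.1437, 0.4674, 0.97]
orientation: [0.477, 2.839, 0.973]
contact_force: [-1.2, -0.4, -0.2]
grip_width: 0.0001
gripper_force: 0.0
```

```bash
python3 st.py
```

```text
[-2.636  0.07   1.448  0.554 -0.096  1.915 -0.037] [0.1437 0.4674 0.97  ] 5.8167 [-1.2 -0.4 -0.2]
[[-0.946  0.26   0.196]
 [ 0.325  0.746  0.581]
 [ 0.005  0.613 -0.79 ]]
```

Request:
play_rows(commands=[[[1, 0, 1, -1, 0], [1, 0, 1, -1, 0], [1, 0, 1, -1, 0], [1, 0, 1, -1, 0]]])

```text
clock: 6.15
tcp_pos: [0.1456, 0.4784, 0.9902]
orientation: [0.462, 2.814, 1.039]
contact_force: [-0.4, -0.2, 0.1]
grip_width: 0.0001
gripper_force: 0.0
```

Request:
play_rows(commands=[[[1, 0, 1, -1, 0], [1, 0, 1, -1, 0], [1, 0, 1, -1, 0], [1, 0, 1, -1, 0]]])

```text
clock: 6.48
tcp_pos: [0.1504, 0.4778, 1.01]
orientation: [0.463, 2.782, 1.102]
contact_force: [0.1, -0.4, 0.4]
grip_width: 0.0001
gripper_force: 0.0
```

```bash
python3 st.py
```

```text
[-2.085  0.121  0.986  0.396 -0.186  1.915 -0.034] [0.1504 0.4778 1.01  ] 6.4833 [ 0.1 -0.4  0.4]
[[-0.947  0.239  0.215]
 [ 0.321  0.689  0.649]
 [ 0.007  0.684 -0.73 ]]
```

Request:
play_rows(commands=[[[1, 0, 1, -1, 0], [1, 0, 1, -1, 0], [1, 0, 1, -1, 0], [1, 0, 1, -1, 0]]])

```text
clock: 6.82
tcp_pos: [0.1498, 0.4703, 1.0298]
orientation: [0.456, 2.752, 1.164]
contact_force: [-0.3, 0.1, 0.1]
grip_width: -0.0004
gripper_force: 0.0
```

Request:
play_rows(commands=[[[1, 0, 0.9, -1, 0], [1, 0, 0.9, -1, 0], [1, 0, 0.9, -1, 0], [1, 0, 0.9, -1, 0]]])

```text
clock: 7.15
tcp_pos: [0.1459, 0.4519, 1.0497]
orientation: [0.45, 2.721, 1.223]
contact_force: [0.2, 0.0, 0.4]
grip_width: 0.0002
gripper_force: 0.0
```

Request:
play_rows(commands=[[[1, 0, 0.9, -1, 0], [1, 0, 0.9, -1, 0], [1, 0, 0.9, -1, 0], [1, 0, 0.9, -1, 0]]])

```text
clock: 7.48
tcp_pos: [0.1414, 0.431, 1.0688]
orientation: [0.445, 2.689, 1.281]
contact_force: [-0.1, -0.3, -0.4]
grip_width: -0.0002
gripper_force: 0.0
```

Request:
play_rows(commands=[[[1, 0, 0.9, -1, 0], [1, 0, 0.9, -1, 0], [1, 0, 0.9, -1, 0], [1, 0, 0.9, -1, 0]]])

```text
clock: 7.82
tcp_pos: [0.1352, 0.4107, 1.0871]
orientation: [0.433, 2.659, 1.34]
contact_force: [5.5, -2.6, -0.1]
grip_width: -0.0
gripper_force: 0.0
```

```bash
python3 st.py
```

```text
[-2.564  0.058  1.456  0.282 -0.167  1.915 -0.025] [0.1352 0.4107 1.0871] 7.8167 [ 5.5 -2.6 -0.1]
[[-0.95   0.194  0.244]
 [ 0.312  0.564  0.765]
 [ 0.011  0.803 -0.596]]
```

Tilt is now 53°, pointing almost along the ring's axis. I'll carry this orientation to the stand along an outer arc.

```bash
cat > go.py <<'E'
import sys
from h import *
o=get_obs();R=cv2.Rodrigues(np.array(o['orientation']))[0]
print("q",np.round(o['joints'],2),"tcp",o['tcp_pos'].round(4),"t",round(o['clock'],2),"F",np.round(o["contact_force"],1),"z",R[:,2].round(3),"x",R[:,0].round(3))
P=o['tcp_pos']
for a in sys.argv[1:]:
    X=np.array(eval(a));d=X-P; print(a,"tool",(R.T@d/.2).round(3),"rows",round(np.linalg.norm(d)/.0417,1))
E
python3 go.py "(.3,.45,.95)" "(.45,.35,.7)" "(.55,-.1,.5)" "(.48,-.46,.35)"
```

```text
q [-2.56  0.06  1.46  0.28 -0.17  1.92 -0.03] tcp [0.1352 0.4107 1.0871] t 7.82 F [ 5.5 -2.6 -0.1] z [ 0.244  0.765 -0.596] x [-0.95   0.312  0.011]
(.3,.45,.95) tool [-0.729 -0.28   0.76 ] rows 5.2
(.45,.35,.7) tool [-1.611 -1.42   1.306] rows 12.1
(.55,-.1,.5) tool [-2.799 -3.393  0.304] rows 21.1
(.48,-.46,.35) tool [-3.036 -5.078 -0.712] rows 28.6
```

Request:
play_rows(commands=[[[1, -0.8, -0.7, 0.65, 0.48], [1, -0.8, -0.7, 0.65, 0.48], [1, -0.8, -0.7, 0.65, 0.48], [1, -0.8, -0.7, 0.65, 0.48], [1, -0.8, -0.7, 0.65, 0.48], [1, -0.8, -0.7, 0.65, 0.48], [1, -0.8, -0.7, 0.65, 0.48]]])

```text
clock: 8.4
tcp_pos: [0.3023, 0.4174, 0.9869]
orientation: [-1.272, -2.378, -1.21]
contact_force: [4.3, 1.7, -0.8]
grip_width: 0.0001
gripper_force: 0.0
```

```bash
python3 go.py "(.45,.3,.65)" "(.55,-.1,.5)"
```

```text
q [-2.1  -0.15  0.9   0.72  0.    1.66 -0.56] tcp [0.3023 0.4174 0.9869] t 8.4 F [ 4.3  1.7 -0.8] z [ 0.201  0.733 -0.651] x [-0.616  0.611  0.498]
(.45,.3,.65) tool [-1.652 -0.58   0.814] rows 9.3
(.55,-.1,.5) tool [-3.555 -1.23  -0.063] rows 18.0
```

Request:
play_rows(commands=[[[1, -0.83, -0.3, 0.4, 0], [1, -0.83, -0.3, 0.4, 0], [1, -0.83, -0.3, 0.4, 0], [1, -0.83, -0.3, 0.4, 0], [1, -0.83, -0.3, 0.4, 0], [1, -0.83, -0.3, 0.4, 0]]])

```text
clock: 8.9
tcp_pos: [0.3773, 0.3527, 0.8137]
orientation: [-1.277, -2.377, -1.205]
contact_force: [0.9, -0.2, 0.0]
grip_width: 0.0001
gripper_force: 0.0
```

```bash
python3 go.py "(.45,.3,.65)" "(.5,.1,.5)" "(.55,-.1,.5)"
```

```text
q [-1.49 -0.33  0.56  1.33 -0.15  1.3  -0.32] tcp [0.3773 0.3527 0.8137] t 8.9 F [ 0.9 -0.2  0. ] z [ 0.2    0.731 -0.653] x [-0.612  0.613  0.499]
(.45,.3,.65) tool [-0.792 -0.267  0.415] rows 4.5
(.5,.1,.5) tool [-1.933 -0.804  0.224] rows 10.1
(.55,-.1,.5) tool [-2.699 -0.913 -0.456] rows 13.8
```

Request:
play_rows(commands=[[[1, -0.97, -0.4, 0.11, 0], [1, -0.97, -0.4, 0.11, 0], [1, -0.97, -0.4, 0.11, 0], [1, -0.97, -0.4, 0.11, 0], [1, -0.97, -0.4, 0.11, 0], [1, -0.97, -0.4, 0.11, 0], [1, -0.97, -0.4, 0.11, 0]]])

```text
clock: 9.48
tcp_pos: [0.4383, 0.2277, 0.6584]
orientation: [-1.274, -2.374, -1.206]
contact_force: [0.6, -0.1, 0.3]
grip_width: 0.0001
gripper_force: 0.0
```

```bash
python3 go.py "(.5,.1,.5)" "(.55,-.1,.5)"  "(.48,-.46,.35)"
```

```text
q [-0.98 -0.32  0.59  1.68 -0.52  1.21  0.27] tcp [0.4383 0.2277 0.6584] t 9.48 F [ 0.6 -0.1  0.3] z [ 0.198  0.733 -0.651] x [-0.613  0.611  0.501]
(.5,.1,.5) tool [-0.976 -0.407  0.109] rows 5.1
(.55,-.1,.5) tool [-1.74  -0.515 -0.574] rows 9.1
(.48,-.46,.35) tool [-3.002 -1.75  -1.474] rows 18.1
```

Request:
play_rows(commands=[[[1, -0.87, -0.26, -0.2, 0.3], [1, -0.87, -0.26, -0.2, 0.3], [1, -0.87, -0.26, -0.2, 0.3], [1, -0.87, -0.26, -0.2, 0.3], [1, -0.87, -0.26, -0.2, 0.3], [1, -0.87, -0.26, -0.2, 0.3], [1, -0.87, -0.26, -0.2, 0.3]]])

```text
clock: 10.07
tcp_pos: [0.4976, 0.0819, 0.5722]
orientation: [-1.693, -1.915, -1.056]
contact_force: [1.0, 0.9, 0.8]
grip_width: 0.0002
gripper_force: 0.0
```

```bash
python3 go.py "(.55,-.1,.5)"  "(.48,-.46,.35)"
```

```text
q [-0.94 -0.19  1.02  1.73 -0.7   1.38  0.3 ] tcp [0.4976 0.0819 0.5722] t 10.07 F [1.  0.9 0.8] z [ 0.197  0.735 -0.649] x [-0.207  0.678  0.706]
(.55,-.1,.5) tool [-0.925  0.152 -0.383] rows 4.9
(.48,-.46,.35) tool [-2.602 -0.389 -1.288] rows 14.1
```

Request:
play_rows(commands=[[[1, -0.92, 0.1, -0.38, 0.2], [1, -0.92, 0.1, -0.38, 0.2], [1, -0.92, 0.1, -0.38, 0.2], [1, -0.92, 0.1, -0.38, 0.2], [1, -0.92, 0.1, -0.38, 0.2], [1, -0.92, 0.1, -0.38, 0.2]]])

```text
clock: 10.57
tcp_pos: [0.5399, -0.0894, 0.4989]
orientation: [-1.907, -1.583, -0.927]
contact_force: [0.7, 1.9, 0.0]
grip_width: -0.0001
gripper_force: 0.0
```

```bash
python3 go.py "(.48,-.46,.35)"
```

```text
q [-0.36  0.38  1.18  1.63 -1.07  1.88  0.63] tcp [ 0.5399 -0.0894  0.4989] t 10.57 F [0.7 1.9 0. ] z [ 0.19   0.736 -0.649] x [0.097 0.644 0.759]
(.48,-.46,.35) tool [-1.787  0.053 -0.938] rows 9.7
```

Request:
play_rows(commands=[[[1, -0.9, 0, -0.47, 0], [1, -0.9, 0, -0.47, 0], [1, -0.9, 0, -0.47, 0], [1, -0.9, 0, -0.47, 0], [1, -0.9, 0, -0.47, 0], [1, -0.9, 0, -0.47, 0]]])

```text
clock: 11.07
tcp_pos: [0.4989, -0.2832, 0.4218]
orientation: [-1.925, -1.569, -0.931]
contact_force: [-1.3, 0.1, -0.9]
grip_width: -0.0001
gripper_force: 0.0
```

```bash
python3 go.py "(.48,-.46,.35)"
```

```text
q [ 0.32  0.5   0.7   1.49 -0.93  1.91  0.84] tcp [ 0.4989 -0.2832  0.4218] t 11.07 F [-1.3  0.1 -0.9] z [ 0.201  0.733 -0.65 ] x [0.109 0.643 0.758]
(.48,-.46,.35) tool [-0.851  0.088 -0.433] rows 4.6
```

```bash
python3 go.py "(.49,-.44,.26)"
```

```text
q [ 0.32  0.5   0.7   1.49 -0.93  1.91  0.84] tcp [ 0.4989 -0.2832  0.4218] t 11.07 F [-1.3  0.1 -0.9] z [ 0.201  0.733 -0.65 ] x [0.109 0.643 0.758]
(.49,-.44,.26) tool [-1.122  0.092 -0.057] rows 5.4
```

Request:
play_rows(commands=[[[1, -0.85, 0.08, -0.2, 0], [1, -0.85, 0.08, -0.2, 0], [1, -0.85, 0.08, -0.2, 0], [1, -0.85, 0.08, -0.2, 0], [1, -0.85, 0.08, -0.2, 0], [1, -0.85, 0.08, -0.2, 0]]])

```text
clock: 11.57
tcp_pos: [0.4931, -0.4192, 0.3201]
orientation: [-1.913, -1.575, -0.932]
contact_force: [0.1, 1.1, 0.7]
grip_width: 0.0002
gripper_force: 0.0
```

```bash
python3 go.py "(.49,-.44,.26)" "(0.5066,-0.4075,0.1615)"
```

```text
q [ 0.63  0.74  0.52  1.28 -0.89  1.91  0.97] tcp [ 0.4931 -0.4192  0.3201] t 11.57 F [0.1 1.1 0.7] z [ 0.196  0.737 -0.647] x [0.101 0.641 0.76 ]
(.49,-.44,.26) tool [-0.297 -0.008  0.115] rows 1.5
(0.5066,-0.4075,0.1615) tool [-0.559  0.013  0.57 ] rows 3.8
```

Request:
play_rows(commands=[[[1, -0.3, 0.01, 0.3, 0], [1, -0.56, 0.01, 0.55, 0], [1, -0.56, 0.01, 0.55, 0], [1, -0.56, 0.01, 0.55, 0], [1, -0.56, 0.01, 0.55, 0]]])

```text
clock: 11.98
tcp_pos: [0.5068, -0.4048, 0.162]
orientation: [-1.905, -1.575, -0.931]
contact_force: [-0.4, 1.9, -0.7]
grip_width: -0.0
gripper_force: 0.0
```

```bash
python3 go.py "(0.5066,-0.4075,0.1615)"; python3 - <<'E'
from h import *
p=viewer.grab_frame("top");q=viewer.grab_frame("scene")
A=cv2.resize(p["pixels"][175:255,200:310],None,fx=5,fy=5,interpolation=cv2.INTER_CUBIC);B=cv2.resize(q["pixels"][150:250,205:305],None,fx=4,fy=4,interpolation=cv2.INTER_CUBIC)
cv2.imwrite("pics/c3.png",np.vstack([np.hstack([A[:400,:400],B])])[:,:,::-1])
o=get_obs();print(proj(p,o["tcp_pos"]),proj(q,o["tcp_pos"]))
E
```

```text
q [ 0.62  0.89  0.47  1.39 -0.92  1.72  1.12] tcp [ 0.5068 -0.4048  0.162 ] t 11.98 F [-0.4  1.9 -0.7] z [ 0.191  0.741 -0.644] x [0.099 0.638 0.764]
(0.5066,-0.4075,0.1615) tool [-0.01   0.002 -0.009] rows 0.1
[293.45287622 218.72038236] [265.11810139 200.72287651]
```

View pics/c3.png

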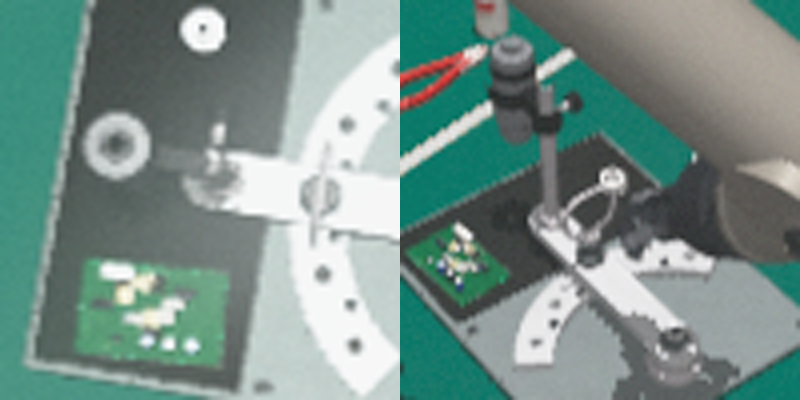

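The fingertip is clear of the ring on the pivot side: fingers at about scene crop (640,220), ring at (590,215). The ring shows at top pixel (264,214), about 1 px from the prediction. Next I insert the tip along its axis.

```bash
python3 go.py "(.5150,-.3720,.1270)" "(0.5259,-0.3303,0.0901)"
```

```text
q [ 0.62  0.88  0.48  1.39 -0.92  1.72  1.12] tcp [ 0.507  -0.4088  0.1683] t 12.08 F [ 0.7 -0.6  0.5] z [ 0.196  0.736 -0.648] x [0.096 0.643 0.76 ]
(.5150,-.3720,.1270) tool [-0.035 -0.011  0.277] rows 1.3
(0.5259,-0.3303,0.0901) tool [-0.035 -0.012  0.561] rows 2.7
```

Request:
play_rows(commands=[[[1, -0.035, -0.012, 0.1, 0], [1, -0.035, -0.012, 0.2, 0], [1, -0.035, -0.012, 0.3, 0], [1, -0.035, -0.012, 0.38, 0], [1, -0.035, -0.012, 0.38, 0]]])

```text
clock: 12.5
tcp_pos: [0.5191, -0.3561, 0.1133]
orientation: [-1.909, -1.583, -0.935]
contact_force: [0.8, 0.9, -0.8]
grip_width: 0.0001
gripper_force: 0.0
```

```bash
python3 go.py "(0.5259,-0.3303,0.0901)"
```

```text
q [ 0.56  0.89  0.45  1.51 -0.95  1.6   1.17] tcp [ 0.5191 -0.3561  0.1133] t 12.5 F [ 0.8  0.9 -0.8] z [ 0.197  0.736 -0.648] x [0.095 0.643 0.76 ]
(0.5259,-0.3303,0.0901) tool [-0.002 -0.001  0.177] rows 0.8
```

Request:
play_rows(commands=[[[1, -0.002, -0.001, 0.05, 0], [1, -0.002, -0.001, 0.1, 0], [1, -0.002, -0.001, 0.14, 0], [1, -0.002, -0.001, 0.177, 0], [1, -0.002, -0.001, 0.177, 0]]])

```text
clock: 12.92
tcp_pos: [0.5239, -0.3318, 0.0877]
orientation: [-1.913, -1.578, -0.933]
contact_force: [0.4, 0.8, -0.8]
grip_width: -0.0002
gripper_force: 0.0
```

```bash
python3 go.py; python3 - <<'E'
from h import *
q=viewer.grab_frame("scene")
B=cv2.resize(q["pixels"][170:240,215:295],None,fx=8,fy=8,interpolation=cv2.INTER_CUBIC)
cv2.imwrite("pics/c4.png",B[:,:,::-1])
E
```

```text
q [ 0.53  0.9   0.44  1.56 -0.97  1.54  1.19] tcp [ 0.5239 -0.3318  0.0877] t 12.92 F [ 0.4  0.8 -0.8] z [ 0.197  0.736 -0.648] x [0.099 0.643 0.76 ]
```

View pics/c4.png

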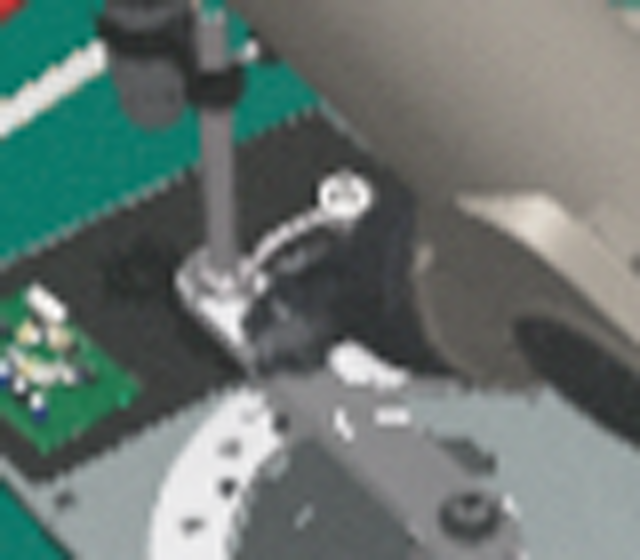

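The fingers are now through the ring under the crown at crop (290,250), with no contact force. I'll go slightly deeper and start lifting.

Request:
play_rows(commands=[[[1, 0.024, 0.002, 0.005, 0], [1, 0.036, 0.003, -0.005, 0], [1, 0.043, 0.003, -0.011, 0], [1, 0.043, 0.003, -0.011, 0], [1, 0.043, 0.003, -0.011, 0]]])

```text
clock: 13.38
tcp_pos: [0.5247, -0.3301, 0.0969]
orientation: [-1.916, -1.58, -0.933]
contact_force: [0.6, 0.2, 1.0]
grip_width: -0.0001
gripper_force: 0.0
```

```bash
python3 go.py
```

```text
q [ 0.53  0.89  0.44  1.56 -0.97  1.54  1.18] tcp [ 0.5247 -0.3301  0.0969] t 13.38 F [0.6 0.2 1. ] z [ 0.199  0.734 -0.65 ] x [0.099 0.644 0.758]
```

Request:
play_rows(commands=[[[1, 0.008, 0, -0.006, 0], [1, 0.015, 0.001, -0.013, 0], [1, 0.023, 0.001, -0.019, 0], [1, 0.023, 0.001, -0.019, 0], [1, 0.023, 0.001, -0.019, 0]]])

```text
clock: 13.8
tcp_pos: [0.5243, -0.33, 0.1019]
orientation: [-1.916, -1.579, -0.932]
contact_force: [0.8, -1.9, -6.4]
grip_width: 0.0002
gripper_force: 2.9
```

```bash
python3 go.py
```

```text
q [ 0.53  0.88  0.44  1.56 -0.97  1.55  1.18] tcp [ 0.5243 -0.33    0.1019] t 13.8 F [ 0.8 -1.9 -6.4] z [ 0.198  0.733 -0.65 ] x [0.1   0.645 0.758]
```

Request:
play_rows(commands=[[[1, 0.008, 0, -0.006, 0], [1, 0.015, 0.001, -0.013, 0], [1, 0.023, 0.002, -0.019, 0], [1, 0.023, 0.002, -0.019, 0], [1, 0.023, 0.002, -0.019, 0]]])

```text
clock: 14.22
tcp_pos: [0.5244, -0.3299, 0.1083]
orientation: [-1.916, -1.579, -0.932]
contact_force: [-0.1, -4.3, -7.3]
grip_width: 0.0003
gripper_force: 4.0
```

```bash
python3 go.py; python3 - <<'E'
from h import *
q=viewer.grab_frame("scene")
B=cv2.resize(q["pixels"][170:240,215:295],None,fx=8,fy=8,interpolation=cv2.INTER_CUBIC)
cv2.imwrite("pics/c5.png",B[:,:,::-1])
E
```

```text
q [ 0.53  0.87  0.44  1.56 -0.97  1.56  1.17] tcp [ 0.5244 -0.3299  0.1083] t 14.22 F [-0.1 -4.3 -7.3] z [ 0.198  0.734 -0.65 ] x [0.1   0.645 0.758]
```

View pics/c5.png

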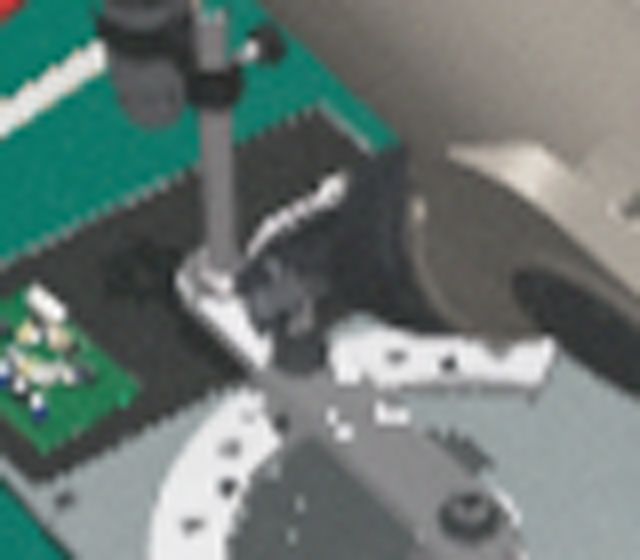

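The ring is visibly lifted by about 8 to 9 mm: crown at crop (300,215), with pin and collar showing at (300,345). I'll raise it 2.5 mm more, then swing along the arc towards the board.

Request:
play_rows(commands=[[[1, 0.01, 0.001, -0.008, 0], [1, 0.01, 0.001, -0.008, 0], [1, 0.008, 0.025, -0.011, 0], [1, 0.006, 0.05, -0.015, 0], [1, 0.005, 0.075, -0.018, 0], [1, 0.004, 0.098, -0.022, 0], [1, 0, 0.122, -0.028, 0], [1, -0.004, 0.146, -0.035, 0], [1, -0.008, 0.17, -0.041, 0], [1, -0.012, 0.191, -0.048, 0], [1, -0.012, 0.191, -0.048, 0], [1, -0.012, 0.191, -0.048, 0]]])

```text
clock: 15.27
tcp_pos: [0.5604, -0.3468, 0.115]
orientation: [-1.916, -1.58, -0.934]
contact_force: [0.6, -2.3, -8.3]
grip_width: 0.0001
gripper_force: 3.9
```

```bash
python3 go.py; python3 - <<'E'
from h import *
p=viewer.grab_frame("top");q=viewer.grab_frame("scene")
A=cv2.resize(p["pixels"][175:255,200:310],None,fx=5,fy=5,interpolation=cv2.INTER_CUBIC);B=cv2.resize(q["pixels"][170:240,205:275],None,fx=400/70,fy=400/70,interpolation=cv2.INTER_CUBIC)
cv2.imwrite("pics/c6.png",np.hstack([A[:400,:400],B])[:,:,::-1])
E
```

```text
q [ 0.53  0.91  0.44  1.46 -0.98  1.59  1.11] tcp [ 0.5604 -0.3468  0.115 ] t 15.27 F [ 0.6 -2.3 -8.3] z [ 0.199  0.734 -0.65 ] x [0.099 0.645 0.758]
```

View pics/c6.png

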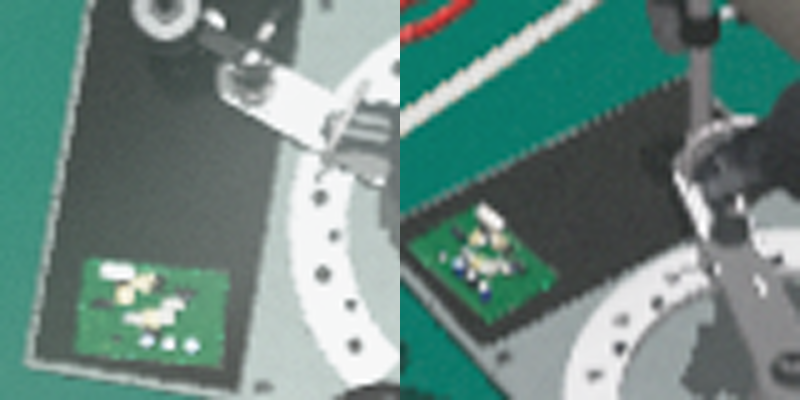

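I took the wrong sign for tool y, so the arm swung towards the pulley. The pin is still lifted and hooked, with nothing released, so I'll swing back past the middle hole with the pin held up, to the board side.

```bash
cat > arc.py <<'E'
import sys
from h import *
o=get_obs();R=cv2.Rodrigues(np.array(o['orientation']))[0];P=o['tcp_pos'];s=np.load("stand.npy")
d=P[:2]-s[:2];print("tcp",P.round(4),"stand angle",np.arctan2(d[1],d[0])-s[2],"r",np.hypot(*d),"t",o['clock'],"F",np.round(o['contact_force'],1))
for a in eval(sys.argv[1]):
    th=a[0]+s[2];X=np.array([s[0]+a[1]*np.cos(th),s[1]+a[1]*np.sin(th),a[2]]);print(a,X.round(4),(R.T@(X-P)/.2).round(3))
E
python3 arc.py "[(-.25,.118,.1125),(-.18,.119,.112),(-.1,.119,.112),(-.02,.119,.112),(.06,.119,.112),(.14,.119,.112),(.22,.119,.112),(.28,.119,.112),(.33,.119,.112)]"
```

```text
tcp [ 0.56   -0.3465  0.115 ] stand angle -0.3109112119590829 r 0.11412977891618317 t 15.3667 F [ 0.4 -0.7 -8.4]
(-0.25, 0.118, 0.1125) [ 0.5554 -0.3399  0.1125] [ 0.009 -0.03   0.028]
(-0.18, 0.119, 0.112) [ 0.5481 -0.3358  0.112 ] [ 0.017 -0.07   0.037]
(-0.1, 0.119, 0.112) [ 0.539  -0.3329  0.112 ] [ 0.022 -0.118  0.039]
(-0.02, 0.119, 0.112) [ 0.5298 -0.3307  0.112 ] [ 0.024 -0.165  0.038]
(0.06, 0.119, 0.112) [ 0.5204 -0.3292  0.112 ] [ 0.024 -0.213  0.034]
(0.14, 0.119, 0.112) [ 0.5109 -0.3285  0.112 ] [ 0.022 -0.26   0.027]
(0.22, 0.119, 0.112) [ 0.5014 -0.3285  0.112 ] [ 0.017 -0.306  0.018]
(0.28, 0.119, 0.112) [ 0.4943 -0.3291  0.112 ] [ 0.012 -0.34   0.009]
(0.33, 0.119, 0.112) [ 0.4884 -0.3298  0.112 ] [ 0.007 -0.368 -0.   ]
```

Request:
play_rows(commands=[[[1, 0.003, -0.03, 0.032, 0], [1, 0.01, -0.07, 0.043, 0], [1, 0.014, -0.118, 0.045, 0], [1, 0.016, -0.165, 0.044, 0], [1, 0.016, -0.213, 0.04, 0], [1, 0.014, -0.26, 0.033, 0], [1, 0.009, -0.307, 0.024, 0], [1, 0.004, -0.341, 0.015, 0], [1, -0.001, -0.369, 0.006, 0], [1, -0.001, -0.369, 0.006, 0], [1, -0.001, -0.369, 0.006, 0]]])

```text
clock: 16.28
tcp_pos: [0.4884, -0.3336, 0.1107]
orientation: [-1.924, -1.582, -0.933]
contact_force: [1.3, -11.4, -6.1]
grip_width: -0.0001
gripper_force: 6.8
```

```bash
python3 arc.py "[]"; python3 - <<'E'
from h import *
p=viewer.grab_frame("top");q=viewer.grab_frame("scene")
A=cv2.resize(p["pixels"][175:275,200:300],None,fx=4,fy=4,interpolation=cv2.INTER_CUBIC);B=cv2.resize(q["pixels"][160:240,195:275],None,fx=5,fy=5,interpolation=cv2.INTER_CUBIC)
cv2.imwrite("pics/c7.png",np.hstack([A,B])[:,:,::-1])
E
```

```text
tcp [ 0.4884 -0.3336  0.1107] stand angle 0.3347302608531255 r 0.11522112118353763 t 16.2833 F [  1.3 -11.4  -6.1]
```

View pics/c7.png

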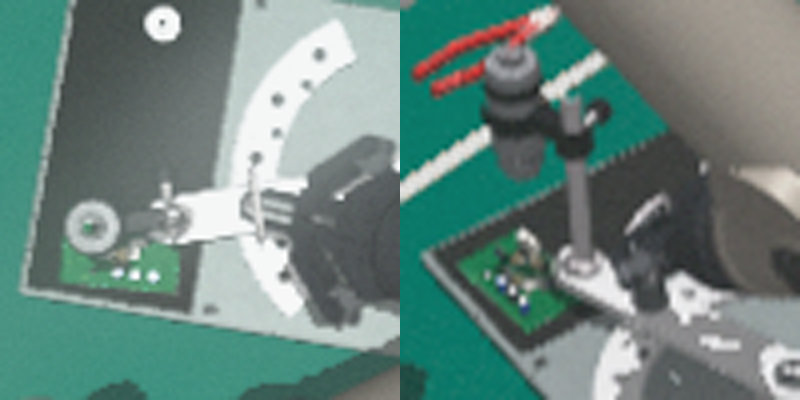

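```bash
python3 - <<'E'
from h import *
s=np.load("stand.npy");p=viewer.grab_frame("top")
g=cv2.cvtColor(p["pixels"],cv2.COLOR_RGB2GRAY)[215:250,205:242]
c=cv2.HoughCircles(cv2.resize(g,None,fx=6,fy=6,interpolation=cv2.INTER_CUBIC),cv2.HOUGH_GRADIENT,1,60,param1=80,param2=12,minRadius=30,maxRadius=55);print(c)
def ang(uv,z):
    w=atz(p,uv,z);d=w[:2]-s[:2];return np.arctan2(d[1],d[0])-s[2],np.hypot(*d)
for k in c[0][:3]: print(ang(((k[0]+.5)/6-.5+205,(k[1]+.5)/6-.5+215),.211))
print("hand",ang((222.6,231.6),.211))
p0=cv2.imread("pics/top0.png");k=((113+.5)/4-.5+195,(195+.5)/4-.5+155);print("at start",ang(k,.211))
E
python3 arc.py "[(.335,.115,.1),(.335,.115,.095),(.36,.115,.095),(.4,.115,.095),(.44,.115,.095)]"
```

```text
[[[108.5  97.5  40.1]
  [192.5 155.5  42.7]]]
(np.float64(0.3076330599701629), np.float64(0.22058872011600675))
(np.float64(0.458618391357996), np.float64(0.19164866909644795))
hand (np.float64(0.31605762650374736), np.float64(0.2210261275785956))
at start (np.float64(-0.004204061328469955), np.float64(0.2211897703444809))
tcp [ 0.4888 -0.3335  0.1107] stand angle 0.3312934705440487 r 0.11526528680108723 t 16.4333 F [  1.5 -10.5  -7.4]
(0.335, 0.115, 0.1) [ 0.4884 -0.3339  0.1   ] [-0.041 -0.005  0.033]
(0.335, 0.115, 0.095) [ 0.4884 -0.3339  0.095 ] [-0.06  -0.006  0.05 ]
(0.36, 0.115, 0.095) [ 0.4856 -0.3344  0.095 ] [-0.063 -0.019  0.045]
(0.4, 0.115, 0.095) [ 0.4811 -0.3353  0.095 ] [-0.069 -0.04   0.037]
(0.44, 0.115, 0.095) [ 0.4766 -0.3364  0.095 ] [-0.074 -0.061  0.028]
```

The camera now stands at about 0.31 rad by its top circle, just short of the board station. I'll lower the tip so the pin rides on the plate, then push on until it drops.

Request:
play_rows(commands=[[[1, -0.02, -0.001, 0.017, 0], [1, -0.038, -0.003, 0.032, 0], [1, -0.055, -0.004, 0.047, 0], [1, -0.055, -0.004, 0.047, 0], [1, -0.055, -0.004, 0.047, 0]]])

```text
clock: 16.85
tcp_pos: [0.4885, -0.3287, 0.096]
orientation: [-1.913, -1.579, -0.935]
contact_force: [0.3, -0.2, 0.7]
grip_width: 0.0005
gripper_force: 0.0
```

```bash
python3 arc.py "[(.36,.119,.096),(.4,.119,.096),(.44,.119,.096),(.48,.119,.096)]"
```

```text
tcp [ 0.4885 -0.3287  0.096 ] stand angle 0.32777661225623533 r 0.1200862003959742 t 16.85 F [ 0.3 -0.2  0.7]
(0.36, 0.119, 0.096) [ 0.4848 -0.3304  0.096 ] [-0.007 -0.016 -0.01 ]
(0.4, 0.119, 0.096) [ 0.4802 -0.3314  0.096 ] [-0.013 -0.037 -0.018]
(0.44, 0.119, 0.096) [ 0.4756 -0.3326  0.096 ] [-0.019 -0.059 -0.027]
(0.48, 0.119, 0.096) [ 0.471  -0.3339  0.096 ] [-0.025 -0.08  -0.036]
```

Request:
play_rows(commands=[[[1, -0.007, -0.016, -0.01, 0], [1, -0.01, -0.027, -0.014, 0], [1, -0.013, -0.037, -0.018, 0], [1, -0.016, -0.048, -0.022, 0], [1, -0.017, -0.053, -0.025, 0], [1, -0.019, -0.059, -0.027, 0], [1, -0.019, -0.059, -0.027, 0]]])

```text
clock: 17.43
tcp_pos: [0.4756, -0.3343, 0.0955]
orientation: [-1.917, -1.58, -0.934]
contact_force: [5.5, -2.3, -3.0]
grip_width: -0.0001
gripper_force: 3.0
```

```bash
cat > cam.py <<'E'
from h import *
s=np.load("stand.npy");p=viewer.grab_frame("top");np.save("t.npy",p["pixels"])
u0,v0=203,216
g=cv2.cvtColor(p["pixels"],cv2.COLOR_RGB2GRAY)[v0:v0+38,u0:u0+40]
c=cv2.HoughCircles(cv2.resize(g,None,fx=6,fy=6,interpolation=cv2.INTER_CUBIC),cv2.HOUGH_GRADIENT,1,30,param1=80,param2=10,minRadius=30,maxRadius=55)
for k in c[0][:4]:
    w=atz(p,((k[0]+.5)/6-.5+u0,(k[1]+.5)/6-.5+v0),.211);d=w[:2]-s[:2];print("cam",k.round(1),np.arctan2(d[1],d[0])-s[2],np.hypot(*d))
E
python3 cam.py;python3 arc.py "[(.46,.119,.096),(.48,.119,.096),(.5,.119,.096)]"
```

```text
cam [129.5 139.5  39. ] 0.39933615585819715 0.220584735703851
cam [195.5 180.5  42.7] 0.5145457371719562 0.1992187837833138
cam [ 63.5 157.5  44.1] 0.4024348539720999 0.24888529414588703
cam [239.5 116.5  33.8] 0.4081131270733731 0.17404213604794794
tcp [ 0.4756 -0.3343  0.0955] stand angle 0.44362998145851007 r 0.11732631838699582 t 17.4833 F [ 4.1 -2.8 -3.7]
(0.46, 0.119, 0.096) [ 0.4733 -0.3332  0.096 ] [ 0.004 -0.012 -0.   ]
(0.48, 0.119, 0.096) [ 0.471  -0.3339  0.096 ] [ 0.001 -0.023 -0.005]
(0.5, 0.119, 0.096) [ 0.4687 -0.3346  0.096 ] [-0.003 -0.033 -0.01 ]
```

Request:
play_rows(commands=[[[1, -0.012, 0.005, 0.012, 0], [1, -0.014, 0.025, 0.015, 0], [1, -0.014, 0.025, 0.015, 0], [1, -0.014, 0.025, 0.015, 0]]])

```text
clock: 17.82
tcp_pos: [0.4801, -0.3338, 0.0916]
orientation: [-1.913, -1.579, -0.933]
contact_force: [0.4, -0.3, 0.5]
grip_width: -0.0001
gripper_force: 0.0
```

```bash
python3 cam.py;python3 arc.py "[]"; python3 - <<'E'
from h import *
q=viewer.grab_frame("scene");p=np.load("t.npy")
A=cv2.resize(p[175:275,200:300],None,fx=4,fy=4,interpolation=cv2.INTER_CUBIC);B=cv2.resize(q["pixels"][180:240,210:270],None,fx=400/60,fy=400/60,interpolation=cv2.INTER_CUBIC)
cv2.imwrite("pics/c8.png",np.hstack([A,B])[:,:,::-1])
E
```

```text
cam [129.5 139.5  39. ] 0.39933615585819715 0.220584735703851
cam [188.5 175.5  38.8] 0.4999469521129889 0.20125672429032748
cam [ 50.5 155.5  42.7] 0.3942003919538337 0.25393927584878145
tcp [ 0.48   -0.3339  0.0917] stand angle 0.40593025540060146 r 0.11661693356091378 t 17.8667 F [ 0.3  0.4 -0. ]
```

View pics/c8.png

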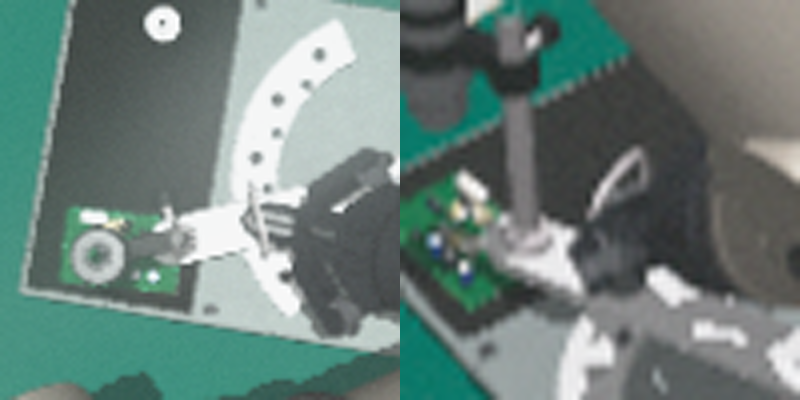

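```bash
python3 - <<'E'
from h import *
s=np.load("stand.npy");q=viewer.grab_frame("scene");f,_,_=K(q)
for a in(0.385,.393,.4):
  for l in(0,.0075):
    t=s[2]+a;b=s[:2]+.115*np.array([np.cos(t),np.sin(t)]);print(a,l,[proj(q,np.r_[b+np.array([-np.sin(t),np.cos(t)])*y,.0965+l+z]).round(1) for y,z in((0,.025),(-.022,.014),(.022,.014),(-.0245,0))])
g=q["pixels"][194:215,232:252].astype(int);print(g.sum(2)//3)
E
```

```text
0.385 0 [array([243. , 204.1]), array([246.7, 202.4]), array([239.4, 210.7]), array([247.2, 205. ])]
0.385 0.0075 [array([242.9, 202.5]), array([246.6, 200.8]), array([239.3, 209.1]), array([247.1, 203.4])]
0.393 0 [array([242.8, 204.3]), array([246.5, 202.6]), array([239.3, 210.9]), array([247. , 205.1])]
0.393 0.0075 [array([242.7, 202.6]), array([246.4, 200.9]), array([239.2, 209.3]), array([246.9, 203.5])]
0.4 0 [array([242.7, 204.4]), array([246.3, 202.7]), array([239.2, 211.1]), array([246.8, 205.2])]
0.4 0.0075 [array([242.6, 202.8]), array([246.3, 201. ]), array([239.1, 209.5]), array([246.8, 203.6])]
[[102 107  67  60  63  65  59  63  61  59  58  63  64  63  63  63  62  62
   68  76]
 [ 66  62  64  62  63  61  63  63  62  62  66  60  62  62  60  58  63  64
   66  68]
 [ 62  61  58  62  62  63  65  58  66  60  62  64  65  64  63  64  63  64
   62  63]
 [ 66  62  61  62  60  59  61  60  60  62  59  63  62  64  64  64  62  64
   62  61]
 [ 64  61  60  62  59  61  64  64  59  61  60  59  64  62  63  61  61  63
   65  61]
 [ 57  61  61  60  62  60  61  61  61  61  64  59  62  63 
[... 602 characters left out ...]
  60  62
   57  60]
 [ 63  62  59  59  58  63  59  55 178 196  97  65  86  87 111  79  61  61
   58  61]
 [ 60  64  64  65  62  59  59 110 220 143 109  87  95  94  86  63  61  60
   59  56]
 [ 60  60  61  57  65  58  58 186 180 119 119  95  74  56  51  52  56  58
   54  58]
 [ 58  59  59  64  60  60  66 203 125  89  82  58  49  49  52  51  56  56
   54  54]
 [ 63  62  62  62  58  62 119 151  78  59  63  55  50  51  56  53  55  56
   54  54]
 [ 74  60  60  63  61  60 124  94  67  62  57  61  51  59  59  52  54  56
   55  53]
 [163 146  91  66  63  64  71  63  59  59  62  63  57  61  60  52  53  53
   55  53]
 [211 218 193 188 116  68  58  83  70  60  65  59  63  61  62  53  53  52
   54  55]]
```

The camera is over the board and the arm has stayed at about 0.40. I'll check that the pin is home with a small raise: contact low down means home, no contact means it is still riding on the plate.

Request:
play_rows(commands=[[[1, 0.02, 0.001, -0.017, 0], [1, 0.032, 0.002, -0.027, 0], [1, 0.04, 0.003, -0.034, 0], [1, 0.04, 0.003, -0.034, 0]]])

```text
clock: 18.3
tcp_pos: [0.4804, -0.3349, 0.1022]
orientation: [-1.917, -1.58, -0.932]
contact_force: [1.4, -2.2, -5.9]
grip_width: 0.0002
gripper_force: 2.6
```

```bash
python3 arc.py "[]"
```

```text
tcp [ 0.4804 -0.3349  0.1022] stand angle 0.4049640808411519 r 0.11553476812622009 t 18.3 F [ 1.4 -2.2 -5.9]
```

Contact came at the home height with about 6 N of spring force, so the pin is in the hole. Now lower and withdraw.

Request:
play_rows(commands=[[[1, -0.02, -0.001, 0.017, 0], [1, -0.038, -0.003, 0.032, 0], [1, -0.038, -0.003, 0.032, 0], [1, -0.038, -0.003, -0.05, 0], [1, -0.038, -0.003, -0.13, 0], [1, -0.038, -0.003, -0.25, 0], [1, -0.038, -0.003, -0.4, 0], [1, -0.038, -0.003, -0.55, 0], [1, -0.038, -0.003, -0.55, 0]]])

```text
clock: 19.05
tcp_pos: [0.4553, -0.4253, 0.1713]
orientation: [-1.923, -1.581, -0.932]
contact_force: [-1.1, -0.0, 0.5]
grip_width: 0.0
gripper_force: 0.0
```

```bash
python3 arc.py "[]"
```

```text
tcp [ 0.4553 -0.4253  0.1713] stand angle 1.3397420758885648 r 0.05591749842629363 t 19.05 F [-1.1 -0.   0.5]
```

Request:
play_rows(commands=[[[1, 0.2, 0.05, -0.3, 0], [1, 0.4, 0.05, -0.7, 0], [1, 0.5, 0.05, -1, 0], [1, 0.5, 0.05, -1, 0], [1, 0.5, 0.05, -1, 0], [1, 0.5, 0.05, -1, 0], [1, 0.5, 0.05, -1, 0]]])

```text
clock: 19.63
tcp_pos: [0.4385, -0.5009, 0.3675]
orientation: [-1.908, -1.576, -0.93]
contact_force: [0.6, 0.7, -2.0]
grip_width: -0.0002
gripper_force: 0.0
```

```bash
python3 arc.py "[]"; python3 cam.py; python3 - <<'E'
from h import *
q=viewer.grab_frame("scene");p=np.load("t.npy")
A=cv2.resize(p[155:275,195:315],None,fx=400/120,fy=400/120,interpolation=cv2.INTER_CUBIC);B=cv2.resize(q["pixels"][180:240,210:270],None,fx=400/60,fy=400/60,interpolation=cv2.INTER_CUBIC)
cv2.imwrite("pics/c9.png",np.hstack([A,B])[:,:,::-1])
E
```

```text
tcp [ 0.4385 -0.5009  0.3675] stand angle -3.8721162137179723 r 0.08668119850347805 t 19.6333 F [ 0.6  0.7 -2. ]
cam [130.5 139.5  39.1] 0.39978073285129145 0.22018165511439505
cam [199.5 179.5  43. ] 0.5154896251942054 0.1975237159874588
cam [ 49.5 149.5  40.1] 0.38431327531523185 0.25380572364626164
cam [238.5 113.5  31.6] 0.4006197196642185 0.17414973248821686
```

View pics/c9.png

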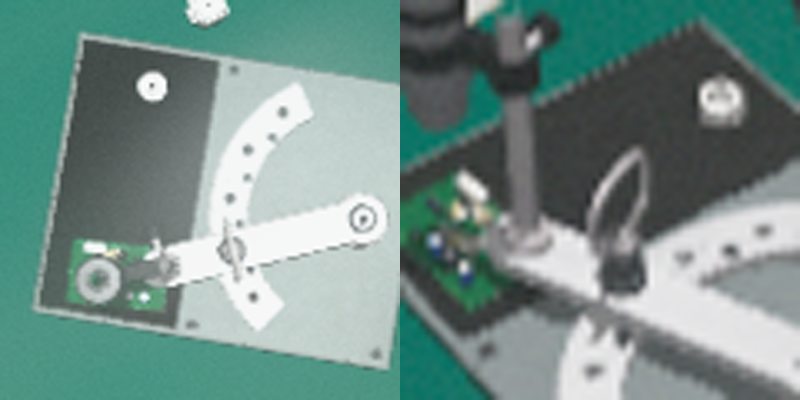

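The final view shows the camera over the green board at (98,278), the ring seated low at (620,215), the pulley and board unmoved, and the gripper clear.

```bash
python3 -c "
from bench import r
print(r.hand_in())"
```

```text
the job is handed in; nothing more can be done
None
```

Handed in: the pin is home in the board-side hole and the camera is over the green board, with nothing gripped; on the way I first swung the arm towards the pulley by mistake, with the pin held up throughout, before bringing it back.

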